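Level the glass-setting board and hold the square in its corner

TASK

First turn the orange wing knob until the hinged plywood setting board sits level. Then pick up the aluminium square by its blue grip, lay it flat on the board and press it into the inside corner of the two dark wooden rails until both of its outer faces bear against the rails; finish while still gripping it and pressing it firmly there - do not let go. Leave the saucers, pink plate, glass dish and marker where they are.

Things in the scene. Friction and masses are not known exactly. Their poses are not given: they have to be found in the camera images.
- board (a joint): tilt of the plywood board in rad, 0 = level; hinged along its left (+y) edge on a fixed steel base; negative: its right edge, beside the knob, hangs low. 240 mm (x) by 230 mm (y), top 60 mm above the table when level. It stays where the knob puts it: each rad of clockwise knob turn (from above) adds 0.035 rad. Starts 0.04 to 0.09 rad low; limits -0.105 and +0.0525
- knob_grip (a point): on the axis of the orange wing knob, 91 mm above the table, at gripping height. Upright bar 48 mm long (this frame's x), 16 mm thick (y), top 97 mm above the table, on a 48 mm disc whose top is 64 mm above it: keep fingertips above 66 mm. Turns about the vertical against about 0.15 N m, at fixed height. The axis is 155 mm from the base's middle, 40 mm outside the board's right edge
- corner (a point): inside corner of the two rails, on the board's top; the frame is the board's and tilts with it. The far rail lies along y on the +x side (inner face x = 0, from here to y = -155 mm); the left rail along x on the +y side (inner face y = 0, from here to x = -155 mm). z points up out of the board. When seated, the square occupies -x, -y from here
- rail_far (a point): dark wooden rail fixed to the board, along its y, 20 mm wide, 175 mm long, 16 mm high; this point is the middle of its top face
- rail_left (a point): dark wooden rail fixed to the board, along its x, 20 mm wide, 155 mm long, 16 mm high; this point is the middle of its top face
- square_grip (a point): centre of the square's blue grip, 42 mm above its underside: an upright rib 16 mm thick along the legs' bisector (the +x+y direction: close the fingers along it), 50 mm long across it, top 62 mm above the underside, standing on a low diagonal brace (top 11 mm up). When seated, the x and y axes match those of corner
- square_heel (a point): outer corner of the square, at its underside; it meets corner when seated; same axes as square_grip
- square: the square, 0.2 to 0.45 kg, lying flat: an aluminium L of two legs 24 mm wide, 16 mm high. Origin on its underside below the grip's centre. The outer faces, 120 mm long, are at x = +45 mm and y = +45 mm and meet in the heel at (+45, +45) mm; the legs run from the heel towards -y and -x. It slides easily on the waxed board and rails (friction about 0.2)
- saucers: stack of four earthenware saucers, 104 mm across, 46 mm high, origin under its centre; leave alone
- pink_plate: pink plate, 190 mm across, 22 mm high, origin under its centre; leave alone
- glass_dish: green glass dish, 90 mm across, 35 mm high, origin under its centre; leave alone
- marker: white marker with a red cap, 130 mm long (x), 16 mm thick, lying on the table; origin at its underside, 4 mm from its middle; leave alone
Not all that is in view belongs to the job. Several things look just like the square: the one meant starts farthest to the robot's left.

How it is judged:
By the outcome, as a careful person would: the job done as asked, in the order asked, and still so for the second after the job is handed in, while the arm keeps its last pose, push and grip.
It also fails if it takes over 69 s, if anything falls off the work surface, if the arm or the gripper's body presses on something with over 40 N, if the wrist force passes 120 N, or if a joint passes its speed limit or range.

ROBOT

A 6-joint arm with a two-finger parallel gripper is mounted at the origin on the work surface. World frame = base frame: x ahead of the robot, y to its left, z up, the work surface at z = 0. Lengths are in m, angles in degrees, forces in N, time in s.
With the tool pointing down it reaches from about 0.25 to 0.725 m from the base axis. Payload 9.7 kg.
Tool frame: the origin (TCP) lies where the fingers leave the gripper's body, on its centre line; the fingertips stand 73 mm ahead of it and the grasp point (between the pads) lies 54 mm ahead of it; y points along the fingers, x is the direction in which the jaws open and shut, and the axes are right-handed (so a half turn about y gives the same grasp; the last joint's range is limited). The gripper opens to 85 mm and grips with 20 to 120 N. Pads are 22 mm wide; open, the fingers measure 114 mm over their backs; the gripper's body (76 mm by 85 mm) begins 54 mm behind the grasp point. The pads swing forward as they close: fully open they stand 13 mm farther back than shut.
Start: joints at [73.052, 4.979, 10.078, 95.1, 0, 90], TCP at [0.16, 0.526, 0.304] pointing down, gripper open.
Joint ranges: [-179.16, 179.16], [-48.56, 103.87], [-65.8, 70.77], [-126.05, 130.52], [-82.76, 87.17], [-180, 180]. Speed limits (degrees/s): [127.2, 127.2, 147.25, 180, 180, 180].

INTERFACE

Orientations are given as [roll, pitch, yaw] about the fixed x, y, z axes, in that order (R = Rz(yaw) Ry(pitch) Rx(roll)).
In Python, from workcell import sensors, imaging, bot, models gives the robot as it stands.
- The arm moves only by the tool arm_command, never from a script. Its argument "rows" is one flat list of numbers, 7 for each row, row after row: the shift along the tool's x, y, z in cm, then the turn, a rotation vector about the tool's x, y, z in degrees, then the gripper's target within -1 to 1 (fully open at 1, half-way at 0, shut at -1). A call has 1 to 12 rows; each row is the pose to reach, as a shift and turn from the pose commanded when the call began, along the tool's axes at that moment; what a row does not reach only later rows make up. A row lasts 1/12 s, in which the tool goes at most 41.7 mm and 7.16 degrees, less where a joint would pass 70% of its speed; a pose out of reach is approached as far as the arm can. A call with a gripper value outside its range is refused whole. The fingers move at their own pace and stop on an object; "force" is the grip in N (left out, the last holds). Time passes only in rows, so rows that repeat a pose let the fingers close. It gives the time, the measured TCP pose, the force and the opening at its end, in the units of the state.
- sensors.get_obs(): the state, without advancing time (a new reading comes with each control period).
- imaging.camera(name): name is "scene" or "side" or "wrist"; returns a dict with "pixels" (420x560x3 uint8, blue, green, red), "z_map" (420x560 float32, m along the optical axis (not along the pixel's ray), 0 where there is no reading), "camera_matrix" (3x3 intrinsics, pixels), "world_from_camera" (4x4, takes a point from camera to world coordinates). Camera axes: x right, y up, looking along -z (the intrinsics and any distortion apply to the point x, -y, -z); pixel columns grow to the right and rows downward; lengths in m; the calibration is good to about 2 mm. The wrist camera is an equidistant fisheye: a pixel r from the principal point sees the ray r / f radians off the axis. A picture is of the moment at which its call begins.
- bot.job_done(): hands the job in, once; it reports no verdict.
Trained networks look in the newest picture that a camera, given by its name, has taken for a name from the list of things; names that differ only in an ending like _2 or _b are one class to them, and where a whole thing is asked for, a point or a joint stands for the part that bears it (a point fixed in the world has none). Each returns a list of dicts, best first, with "conf" (0 to 1); they miss things now and then, are a little off and sometimes report something else, mostly with a low value. They report only what shows in the picture. A call takes as long as a camera call. They do not tell look-alikes from the thing itself.
- models.search_frame(thing, camera): "extent" ([centre column, centre row, width, height] in pixels, round what is visible of it).
- models.spot_point(thing, camera): "location" ([column, row] in pixels: a listed point, or the origin of a listed thing).
The state is a dict: "time": time; "q": joint angles; "qd": joint speeds; "joint_efforts": joint torques, N m; "ee_pos": TCP position; "tcp_rot": TCP orientation; "wrist_force": force on the tool from outside, world axes, zero at the start; "torque": the same for the moment, N m; "opening": finger opening in m.
Only numpy, scipy, OpenCV 4.12 (cv2) and the standard library are available. Lean on these libraries where they do the work, as an engineer would, in place of code of your own. Each camera call takes 0.05 s, during which the arm holds its last target.

## Working session

There is one attempt and no reset: what is moved stays moved. The work goes in short steps, Python scripts to look and compute and a tool call to move; the robot and the scene stay as the last step left them, time stands still between calls to the robot, and variables do not carry over. Pictures are saved under pics/ and viewed, and the job is handed in when it is done.

Besides the shell and the picture viewer there is one more tool, called after "Call:" by a JSON object that holds its "name" and its "arguments", one argument or row to a line. arm_command: Moves the arm, as the interface text tells. Its arguments: {"type":"object","properties":{"rows":{"type":"array","items":{"type":"number"}},"force":{"type":"number"}},"required":["rows"]}

```bash
mkdir -p pics; ls; cat > h.py <<'E'
import numpy as np,cv2
from workcell import sensors, imaging, bot, models
from scipy.spatial.transform import Rotation as R
def shot(cam,name):
    d=imaging.camera(cam); cv2.imwrite(f'pics/{name}.png',d['pixels']); np.savez(f'pics/{name}.npz',**d); return d
def ray(d,u,v):
    K=d['camera_matrix'];return np.array([(u-K[0,2])/K[0,0],-(v-K[1,2])/K[1,1],-1.0])
def p3(d,u,v,z=None):
    zz=d['z_map'][int(round(v)),int(round(u))] if z is None else z
    T=d['world_from_camera'];return T[:3,:3]@(ray(d,u,v)*zz)+T[:3,3]
def onz(d,u,v,h):
    T=d['world_from_camera'];r=T[:3,:3]@ray(d,u,v);o=T[:3,3];return o+r*(h-o[2])/r[2]
def cloud(d):
    K=d['camera_matrix'];h,w=d['z_map'].shape;u,v=np.meshgrid(np.arange(w),np.arange(h));z=d['z_map']
    P=np.stack([(u-K[0,2])/K[0,0]*z,-(v-K[1,2])/K[1,1]*z,-z],-1);T=d['world_from_camera']
    P=P@T[:3,:3].T+T[:3,3];P[z==0]=np.nan;return P
E
python3 - <<'E'
from h import *
np.set_printoptions(precision=4,suppress=True)
o=sensors.get_obs();print(o)
for c in ['scene','side','wrist']:
    d=shot(c,c+'0');print(c,d['camera_matrix'],d['world_from_camera'])
    if c!='wrist':
        for t in ['knob_grip','corner','rail_far','rail_left','square_grip','square_heel']:
            for m in models.spot_point(t,c)[:5]:
                print(t,m['conf'],m['location'],p3(d,*m['location']))
E
```

```text
pics
{'time': 0.0, 'q': array([73.0516,  5.0101, 10.0345, 95.0998,  0.0009, 89.9992]), 'qd': array([ 0.0166, -0.0205,  0.12  ,  0.0278, -0.0954, -0.0171]), 'joint_efforts': array([  0.0026, -52.0387,  46.4804,   0.0162,  -0.    ,   0.    ]), 'ee_pos': array([0.1603, 0.526 , 0.3032]), 'tcp_rot': array([-89.9991,   0.0754,  73.0523]), 'wrist_force': array([-0.3448, -0.1133,  0.0131]), 'torque': array([-0.0306,  0.008 , -0.0344]), 'opening': 0.08533306049520989}
scene [[493.4387   0.     280.5103]
 [  0.     493.4387 207.3295]
 [  0.       0.       1.    ]] [[-0.7954 -0.4014  0.4542  1.2004]
 [ 0.6058 -0.5035  0.616   0.888 ]
 [-0.0186  0.7651  0.6436  1.0675]
 [ 0.      0.      0.      1.    ]]
knob_grip 0.71 [277.6, 207.8] [ 0.5296 -0.0366  0.1052]
corner 0.6 [291.2, 272.4] [0.6405 0.1703 0.0709]
rail_far 0.73 [276.2, 256.1] [0.6354 0.0958 0.0707]
rail_left 0.73 [317.8, 259.5] [0.5552 0.1811 0.0748]
square_grip 0.88 [159.7, 191.9] [ 0.7565 -0.3851  0.0635]
square_grip 0.68 [238.0, 177.8] [ 0.5053 -0.2968  0.0559]
square_grip 0.67 [277.8, 141.6] [ 0.2591 -0.3957  0.0546]
square_grip 0.
[... 550 characters left out ...]
1 0.0576]
rail_far 0.84 [296.7, 179.6] [0.6241 0.0916 0.0764]
rail_left 0.83 [271.1, 174.6] [0.5584 0.1822 0.0672]
square_grip 0.97 [325.5, 254.9] [ 0.5039 -0.3048  0.0659]
square_grip 0.65 [412.1, 255.2] [ 0.7468 -0.4226  0.0583]
square_grip 0.57 [259.8, 320.6] [ 0.2231 -0.4299  0.0612]
square_heel 0.97 [237.8, 322.1] [ 0.185  -0.3631 -0.0012]
square_heel 0.93 [330.2, 258.7] [ 0.5097 -0.3227  0.0626]
square_heel 0.89 [392.3, 272.6] [ 0.6867 -0.4157  0.0033]
wrist [[325.1923   0.     285.5204]
 [  0.     325.1923 206.92  ]
 [  0.       0.       1.    ]] [[ 0.2918 -0.9164 -0.2739  0.0902]
 [ 0.9565  0.2797  0.0831  0.5468]
 [ 0.0005 -0.2863  0.9582  0.3727]
 [ 0.      0.      0.      1.    ]]
```

View images.

View pics/scene0.png

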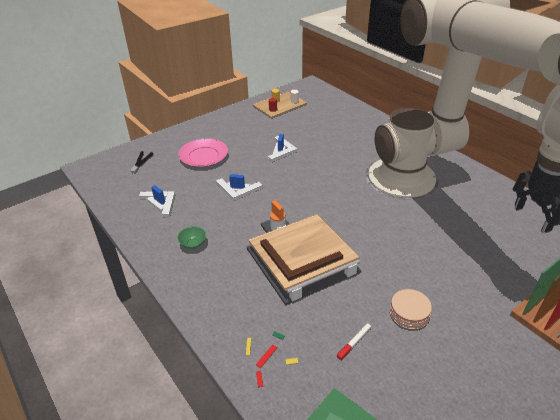

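View pics/side0.png

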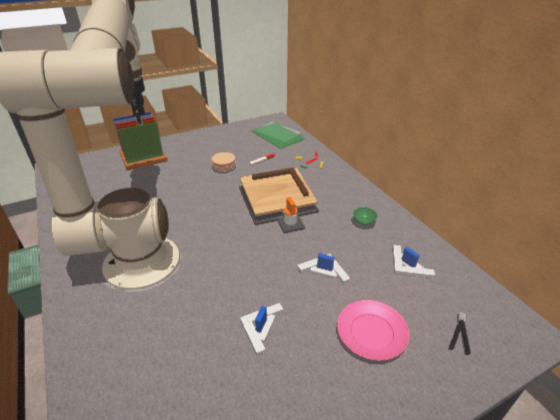

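View pics/wrist0.png

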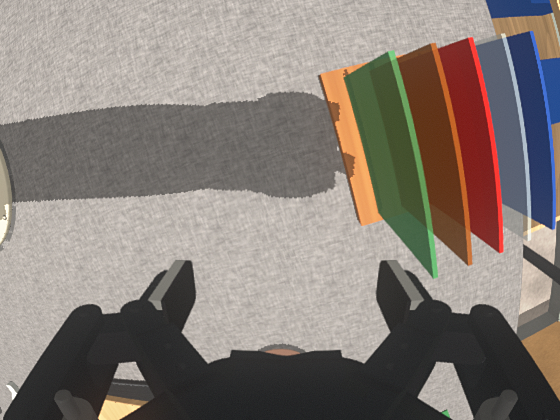

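```bash
cat > m.py <<'E'
from h import *
np.set_printoptions(precision=4,suppress=True)
def rng(P,lo,hi): return np.all((P>=lo)&(P<=hi),-1)
def run(n):
  for c in ['scene','side']:
    d=dict(np.load(f'pics/{c}{n}.npz'));P=cloud(d);hsv=cv2.cvtColor(d['pixels'],cv2.COLOR_BGR2HSV);H,S,V=[hsv[...,i].astype(int) for i in range(3)]
    m=rng(P,[.2,-.2,-.02],[.8,.3,.15])
    og=m&(H<14)&(S>190)&(V>120)&(P[...,2]>.06)&(P[...,1]<.03)
    if og.sum()>5:
      Q=P[og];print(c,'knob',len(Q),Q.mean(0),Q.min(0),Q.max(0))
      top=Q[Q[:,2]>np.percentile(Q[:,2],97)-.006];t=top[:,:2]-top[:,:2].mean(0);u,s,vt=np.linalg.svd(t);print(' top',len(top),top.mean(0),vt[0],np.degrees(np.arctan2(vt[0][1],vt[0][0])),np.ptp(t@vt.T,0))
    wd=m&(H>8)&(H<22)&(S>60)&(S<190)&(V>140)&(P[...,1]>0)
    wd=cv2.erode(wd.astype(np.uint8),np.ones((3,3)))>0
    Q=P[wd];
    for _ in range(5):
      A=np.c_[Q[:,:2],np.ones(len(Q))];k=np.linalg.lstsq(A,Q[:,2],rcond=None)[0];r=Q[:,2]-A@k;Q=Q[abs(r)<max(.004,2*r.std())]
    print(c,'board',len(Q),'coef',k,'resid',r.std(),Q.min(0),Q.max(0))
    bl=(H>100)&(H<130)&(S>130)&(V>60)&rng(P,[.4,-.38,.0],[.6,-.2,.1])
    Q=P[bl]
    if len(Q): 
      print(c,'blue',len(Q),Q.mean(0),Q.min(0),Q.max(0))
E
python3 - <<'E'
from m import *
run('0')
for c in ['scene','side']:
    d=dict(np.load(f'pics/{c}0.npz'))
    for n,b in [('sq',(490,-300)),('bd',(540,60))]:
        pass
    im=d['pixels']
    if c=='scene': crop=[im[150:220,190:290],im[190:310,230:370]]
    else: crop=[im[240:300,280:380],im[155:240,230:330]]
    a=[cv2.resize(x,(400,int(400*x.shape[0]/x.shape[1])),interpolation=cv2.INTER_CUBIC) for x in crop]
    h=max(x.shape[0] for x in a);a=[np.vstack([x,np.zeros((h-x.shape[0],400,3),np.uint8)]) for x in a]
    cv2.imwrite(f'pics/crop_{c}0.png',np.hstack(a))
E
```

```text
scene board 2504 coef [0.0104 0.0577 0.0412] resid 0.0018042568822694111 [0.4166 0.0033 0.0428] [0.6774 0.2285 0.0631]
scene blue 178 [ 0.5099 -0.3007  0.0429] [ 0.4856 -0.3258  0.0113] [ 0.5293 -0.2818  0.067 ]
side knob 82 [ 0.5138 -0.064   0.0841] [ 0.4933 -0.0789  0.0622] [ 0.5365 -0.0318  0.11  ]
 top 20 [ 0.5145 -0.058   0.106 ] [-0.1053 -0.9944] -96.04243630311896 [0.0449 0.011 ]
side board 1317 coef [0.008 0.055 0.046] resid 0.0017511354172812616 [0.4118 0.003  0.0459] [0.6711 0.2238 0.0642]
side blue 177 [ 0.4999 -0.3105  0.046 ] [ 0.4829 -0.3275  0.0169] [ 0.5208 -0.2891  0.0681]
```

View pics/crop_scene0.png

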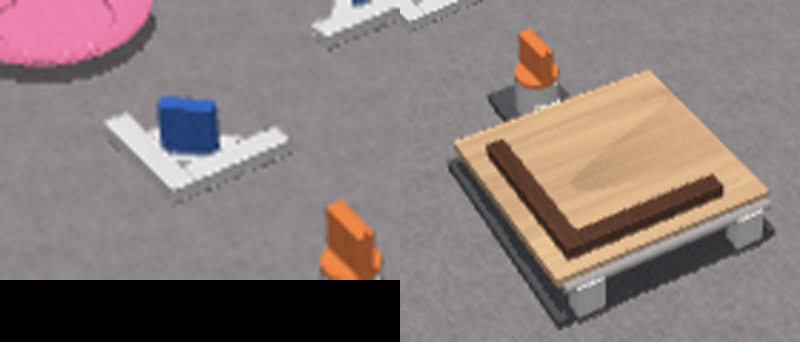

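View pics/crop_side0.png

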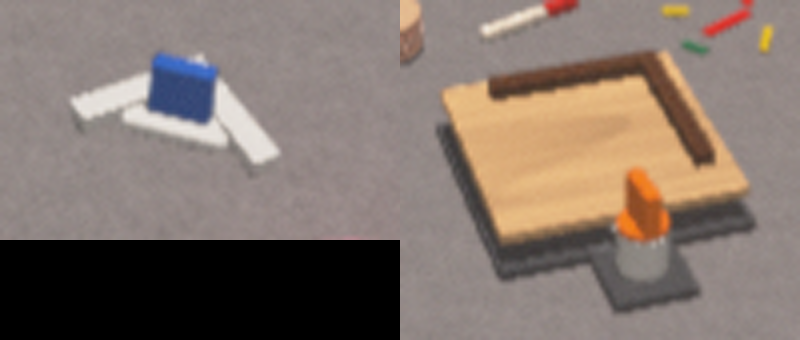

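```bash
cat >> h.py <<'E'
def plan(pos,yaw,roll=None,cur=None):
    o=sensors.get_obs() if cur is None else cur
    Rc=R.from_euler('xyz',o['tcp_rot'],degrees=True)
    Rt=R.from_euler('xyz',[-90,0,yaw],degrees=True)
    s=Rc.inv().apply(np.array(pos)-o['ee_pos'])*100
    t=(Rc.inv()*Rt).as_rotvec(degrees=True)
    print('t',o['time'],'pos',o['ee_pos'],o['tcp_rot'],'shift cm',s.round(2),'turn',t.round(2),'rows',np.linalg.norm(s)/4.17,np.linalg.norm(t)/7.16)
E
python3 - <<'E'
from h import *
np.set_printoptions(precision=4,suppress=True)
d=dict(np.load('pics/scene0.npz'));P=cloud(d).reshape(-1,3);P=P[~np.isnan(P[:,0])]
for lo,hi in [((.1,.25),(.3,.7)),((.3,.25),(.5,.8)),((.0,.5),(.3,.8))]:
    Q=P[(P[:,0]>lo[0])&(P[:,0]<hi[0])&(P[:,1]>lo[1])&(P[:,1]<hi[1])&(P[:,2]>.02)&(P[:,2]<.25)]
    print(lo,len(Q),Q.min(0) if len(Q) else 0,Q.max(0) if len(Q) else 0)
plan([.51,-.05,.28],0)
for c in ['scene','side']:
    d=dict(np.load(f'pics/{c}0.npz'));P=cloud(d);m=(P[...,0]>.3)&(P[...,0]<.8)&(abs(P[...,1])<.4)&(abs(P[...,2])<.012);Q=P[m]
    A=np.c_[Q[:,:2],np.ones(len(Q))]
    for _ in range(4):
        k=np.linalg.lstsq(A,Q[:,2],rcond=None)[0];r=abs(Q[:,2]-A@k);Q=Q[r<2.5*r.std()+.001];A=np.c_[Q[:,:2],np.ones(len(Q))]
    print('table',c,len(Q),k)
E
```

```text
(0.1, 0.25) 1484 [0.1013 0.475  0.02  ] [0.2451 0.6999 0.2499]
(0.3, 0.25) 1167 [0.3976 0.3796 0.02  ] [0.4999 0.4819 0.0526]
(0.0, 0.5) 1507 [0.1013 0.5649 0.02  ] [0.2451 0.7255 0.2493]
t 0.75 pos [0.1603 0.5261 0.3039] [-89.9989  -0.0031  73.054 ] shift cm [-44.92   2.39 -50.24] turn [-0.   73.05  0.  ] rows 16.17146303728105 10.203071392542672
table scene 19551 [ 0.0011 -0.0003 -0.0013]
table side 12694 [0.0008 0.0008 0.0023]
```

Call:
{"name": "arm_command", "arguments": {
  "rows": [-44.9,2.4,-50.2,0,73,0,1,-44.9,2.4,-50.2,0,73,0,1,-44.9,2.4,-50.2,0,73,0,1,-44.9,2.4,-50.2,0,73,0,1,-44.9,2.4,-50.2,0,73,0,1,-44.9,2.4,-50.2,0,73,0,1,-44.9,2.4,-50.2,0,73,0,1,-44.9,2.4,-50.2,0,73,0,1,-44.9,2.4,-50.2,0,73,0,1,-44.9,2.4,-50.2,0,73,0,1,-44.9,2.4,-50.2,0,73,0,1,-44.9,2.4,-50.2,0,73,0,1]
}}

```text
time: 1.75
ee_pos: [0.42, 0.0968, 0.2864]
tcp_rot: [-90.0, -0.1, -0.1]
wrist_force: [1.4, 0.6, -0.9]
opening: 0.0857
```

```bash
python3 - <<'E'
from h import *
np.set_printoptions(precision=4,suppress=True)
plan([.51,-.05,.28],0);print(sensors.get_obs()['q'])
E
```

```text
t 1.75 pos [0.42   0.0968 0.2864] [-89.9808  -0.0618  -0.0787] shift cm [  9.02   0.64 -14.67] turn [-0.02 -0.08  0.06] rows 4.131957841223842 0.014231770764571508
[ 12.9763 -11.5998  -7.6702  93.865    0.0048 103.055 ]
```

Call:
{"name": "arm_command", "arguments": {
  "rows": [9.0,0.6,-14.7,0,-90,0,1,9.0,0.6,-14.7,0,-90,0,1,9.0,0.6,-14.7,0,-90,0,1,9.0,0.6,-14.7,0,-90,0,1,9.0,0.6,-14.7,0,-90,0,1,9.0,0.6,-14.7,0,-90,0,1,9.0,0.6,-14.7,0,-90,0,1,9.0,0.6,-14.7,0,-90,0,1,9.0,0.6,-14.7,0,-90,0,1,9.0,0.6,-14.7,0,-90,0,1,9.0,0.6,-14.7,0,-90,0,1,9.0,0.6,-14.7,0,-90,0,1]
}}

```text
time: 2.75
ee_pos: [0.5096, -0.0481, 0.2801]
tcp_rot: [-90.0, 0.0, 83.3]
wrist_force: [-0.1, 0.9, 0.4]
opening: 0.0855
```

Call:
{"name": "arm_command", "arguments": {
  "rows": [0,0,0,0,-90,0,1,0,0,0,0,-90,0,1,0,0,0,0,-90,0,1,0,0,0,0,-90,0,1,0,0,0,0,-90,0,1,0,0,0,0,-90,0,1,0,0,0,0,-90,0,1,0,0,0,0,-90,0,1,0,0,0,0,-90,0,1,0,0,0,0,-90,0,1,0,0,0,0,-90,0,1,0,0,0,0,-90,0,1]
}}

```text
time: 3.75
ee_pos: [0.5096, -0.048, 0.2801]
tcp_rot: [-90.0, 0.0, 169.2]
wrist_force: [1.1, 0.5, 1.2]
opening: 0.0856
```

```bash
cat >> h.py <<'E'
def wray(d,u,v):
    K=d['camera_matrix'];x=(u-K[0,2]);y=(v-K[1,2]);r=np.hypot(x,y);th=r/K[0,0];s=np.sin(th)/np.where(r==0,1,r)
    return np.stack([x*s,-y*s,-np.cos(th)],-1)
def wcloud(d):
    h,w=d['z_map'].shape;u,v=np.meshgrid(np.arange(w)*1.,np.arange(h)*1.);r=wray(d,u,v);P=r*(d['z_map']/-r[...,2])[...,None]
    T=d['world_from_camera'];P=P@T[:3,:3].T+T[:3,3];P[d['z_map']==0]=np.nan;return P
def w3(d,u,v):return wcloud(d)[int(round(v)),int(round(u))]
E
python3 - <<'E'
from h import *
np.set_printoptions(precision=4,suppress=True)
print(sensors.get_obs())
d=shot('wrist','w1')
for t in ['knob_grip','corner','rail_far','rail_left']:
    for m in models.spot_point(t,'wrist')[:2]: print(t,m,w3(d,*m['location']))
E
```

```text
{'time': 3.75, 'q': array([ -5.3849,  -0.6968,   1.5886,  92.2789,  -0.0009, -84.6039]), 'qd': array([ -0.0084,  -0.0232,   0.1083,   0.0076,  -0.0142, -85.3371]), 'joint_efforts': array([  0.0006, -46.0297,  46.7958,  -0.0001,  -0.    ,   2.4785]), 'ee_pos': array([ 0.5096, -0.048 ,  0.2801]), 'tcp_rot': array([-89.9997,   0.0066, 169.219 ]), 'wrist_force': array([1.0513, 0.489 , 1.2451]), 'torque': array([-0.03  , -0.0204, -0.0004]), 'opening': 0.08555029152574224}
knob_grip {'location': [273.1, 198.5], 'conf': 0.71} [ 0.5175 -0.0573  0.1045]
rail_far {'location': [202.6, 337.4], 'conf': 0.71} [0.6305 0.0943 0.0684]
```

View pics/w1.png

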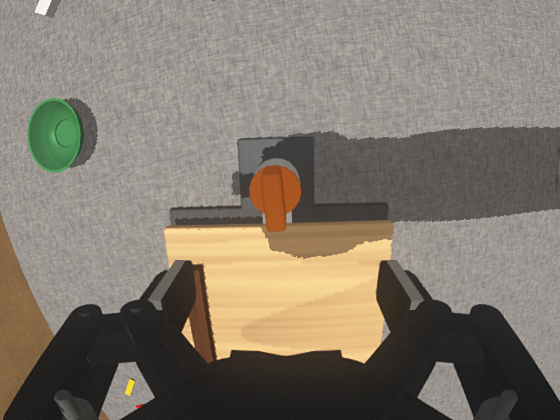

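```bash
cat > k.py <<'E'
from h import *
import sys
np.set_printoptions(precision=4,suppress=True)
def knob(n):
    d=dict(np.load(f'pics/{n}.npz'));P=wcloud(d);hsv=cv2.cvtColor(d['pixels'],cv2.COLOR_BGR2HSV);H,S,V=[hsv[...,i].astype(int) for i in range(3)]
    og=(H<14)&(S>170)&(V>100)&(abs(P[...,0]-.51)<.08)&(abs(P[...,1]+.05)<.08)
    Q=P[og];print(len(Q),np.percentile(Q[:,2],[1,10,30,50,70,90,99]))
    top=Q[(Q[:,2]>.088)]
    (c,s,a)=cv2.minAreaRect((top[:,:2]*1000).astype(np.float32));print('top rect',c,s,a,len(top),top.mean(0))
    t=top[:,:2]-top[:,:2].mean(0);vt=np.linalg.svd(t,full_matrices=False)[2];print('axis yaw',np.degrees(np.arctan2(vt[0][1],vt[0][0]))%180)
    disc=Q[(Q[:,2]<.075)&(Q[:,2]>.05)];print('disc',len(disc),disc.mean(0),cv2.minEnclosingCircle((disc[:,:2]*1000).astype(np.float32)))
if __name__=='__main__': knob(sys.argv[1])
E
python3 k.py w1; python3 - <<'E'
from h import *
plan([.515,-.055,.28],180)
E
```

```text
2316 [0.0608 0.0621 0.063  0.096  0.1033 0.1041 0.105 ]
top rect (526.6138916015625, -53.5850830078125) (46.76385498046875, 32.368896484375) 84.96307373046875 1206 [ 0.518  -0.0548  0.1031]
axis yaw 85.28641470723171
disc 1032 [ 0.516  -0.0543  0.063 ] ((518.3480224609375, -52.91374588012695), 23.699501037597656)
t 4.0 pos [ 0.50963284 -0.04801605  0.28012266] [-8.99997682e+01  5.94240913e-03  1.68624543e+02] shift cm [-0.66  0.01  0.58] turn [-0.000e+00 -1.138e+01 -1.000e-02] rows 0.21124503409919748 1.5887512082198982
```

```bash
python3 - <<'E'
from h import *
plan([.518,-.0545,.147],175.3)
E
```

```text
t 4.0 pos [ 0.50963284 -0.04801605  0.28012266] [-8.99997682e+01  5.94240913e-03  1.68624543e+02] shift cm [-0.95 13.31  0.47] turn [-0.   -6.68 -0.01] rows 3.2024664376967955 0.9323267803679983
```

Call:
{"name": "arm_command", "arguments": {
  "rows": [-0.95,4,0.47,0,-6.7,0,1,-0.95,7,0.47,0,-6.7,0,1,-0.95,10,0.47,0,-6.7,0,1,-0.95,12.5,0.47,0,-6.7,0,1,-0.95,13.3,0.47,0,-6.7,0,1,-0.95,13.3,0.47,0,-6.7,0,1]
}}

```text
time: 4.5
ee_pos: [0.517, -0.0544, 0.1451]
tcp_rot: [-90.0, -0.2, 175.4]
wrist_force: [-1.4, 0.0, -0.0]
opening: 0.0852
```

```bash
python3 - <<'E'
from h import *
print(sensors.get_obs())
d=shot('wrist','w2')
E
python3 k.py w2
```

```text
{'time': 4.5, 'q': array([-6.00363507e+00,  9.61050499e-01, -1.16689988e+01,  7.75833703e+01,
        3.16293533e-04, -9.14508768e+01]), 'qd': array([ 5.03010491e-02, -1.35529264e+00,  3.88259327e+00,  2.21521975e+00,
        2.00026308e-04, -6.04154886e-01]), 'joint_efforts': array([-2.57705472e-02, -4.67018795e+01,  4.49880195e+01, -7.53689893e-01,
       -6.57319597e-04,  3.41419468e-02]), 'ee_pos': array([ 0.51700604, -0.05437151,  0.1451316 ]), 'tcp_rot': array([-90.00571997,  -0.21334311, 175.44725182]), 'wrist_force': array([-1.35521273,  0.01710158, -0.04098758]), 'torque': array([ 0.03172231,  0.00808154, -0.01333288]), 'opening': 0.0851860112482713}
7642 [0.0603 0.0623 0.0633 0.0976 0.1033 0.1041 0.1047]
top rect (518.4027709960938, -53.05256271362305) (48.438785552978516, 16.12326431274414) 85.02937316894531 4170 [ 0.518  -0.0585  0.1024]
axis yaw 84.90869949007791
disc 3085 [ 0.5179 -0.0576  0.0632] ((518.5045166015625, -53.275718688964844), 24.246854782104492)
```

View pics/w2.png

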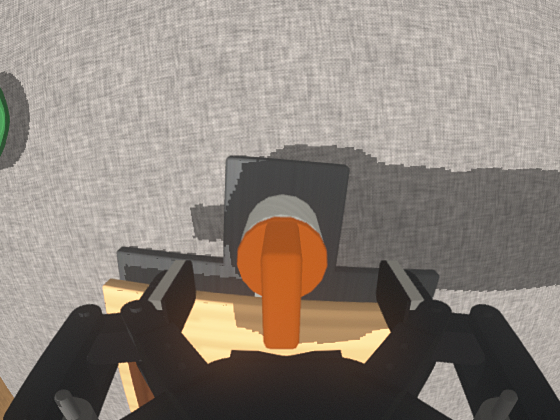

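Call:
{"name": "arm_command", "arguments": {
  "rows": [-0.14,-0.2,-0.13,0,0,0,-1,-0.14,-0.2,-0.13,0,0,0,-1,-0.14,-0.2,-0.13,0,0,0,-1,-0.14,-0.2,-0.13,0,0,0,-1,-0.14,-0.2,-0.13,0,0,0,-1,-0.14,-0.2,-0.13,0,0,0,-1],
  "force": 70
}}

```text
time: 5.05
ee_pos: [0.519, -0.0533, 0.1498]
tcp_rot: [-90.0, -0.0, 175.6]
wrist_force: [-4.7, 1.1, 11.5]
opening: 0.0146
```

Call:
{"name": "arm_command", "arguments": {
  "rows": [0,0,0,0,6,0,-1,0,0,0,0,12,0,-1,0,0,0,0,18,0,-1,0,0,0,0,24,0,-1,0,0,0,0,30,0,-1,0,0,0,0,36,0,-1,0,0,0,0,42,0,-1,0,0,0,0,48,0,-1,0,0,0,0,54,0,-1,0,0,0,0,60,0,-1,0,0,0,0,60,0,-1,0,0,0,0,60,0,-1]
}}

```text
time: 6.05
ee_pos: [0.5181, -0.0527, 0.1498]
tcp_rot: [-89.9, -0.1, 115.5]
wrist_force: [-12.3, 4.3, 11.0]
opening: 0.0147
```

```bash
python3 - <<'E'
from m import *
o=sensors.get_obs();print({k:o[k] for k in ['time','q','ee_pos','tcp_rot','wrist_force','torque']})
for c in ['scene','side']: shot(c,c+'1')
run('1')
E
```

```text
{'time': 6.05, 'q': array([ -5.8321,   0.9496, -11.1658,  78.0544,   0.0587, -31.3724]), 'ee_pos': array([ 0.5181, -0.0527,  0.1498]), 'tcp_rot': array([-89.8856,  -0.1386, 115.5401]), 'wrist_force': array([-12.3217,   4.3301,  10.9889]), 'torque': array([ 0.7585,  2.2884, -0.1077])}
scene board 2488 coef [0.0043 0.0228 0.0521] resid 0.0018365709393914165 [0.4193 0.0037 0.0508] [0.6789 0.229  0.0634]
scene blue 178 [ 0.5098 -0.301   0.0428] [ 0.4868 -0.3213  0.0134] [ 0.5286 -0.2784  0.0671]
side knob 53 [ 0.5053 -0.0654  0.0809] [ 0.4953 -0.0765  0.0632] [ 0.5328 -0.0495  0.1078]
 top 9 [ 0.5015 -0.0639  0.1059] [-0.9949  0.1012] 174.1905588262214 [0.0118 0.0096]
side board 824 coef [0.0035 0.0208 0.0563] resid 0.0017050604713599383 [0.4114 0.0002 0.0545] [0.6559 0.2245 0.0655]
side blue 176 [ 0.4998 -0.3098  0.0459] [ 0.4824 -0.3266  0.0177] [ 0.5199 -0.2906  0.0671]
```

Call:
{"name": "arm_command", "arguments": {
  "rows": [0,0,0,0,6,0,-1,0,0,0,0,12,0,-1,0,0,0,0,18,0,-1,0,0,0,0,24,0,-1,0,0,0,0,30,0,-1,0,0,0,0,36,0,-1,0,0,0,0,36,0,-1,0,0,0,0,36,0,-1]
}}

```text
time: 6.82
ee_pos: [0.5179, -0.052, 0.1497]
tcp_rot: [-89.8, -0.1, 79.6]
wrist_force: [-13.3, 8.7, 11.9]
opening: 0.0149
```

```bash
python3 - <<'E'
from m import *
o=sensors.get_obs();print({k:o[k] for k in ['time','q','ee_pos','tcp_rot','wrist_force','torque']})
for c in ['scene','side','wrist']: shot(c,c+'2')
run('2')
for c in ['scene','side']:
    d=dict(np.load(f'pics/{c}2.npz'));P=cloud(d)
    for box in [((.3,-.3),(.8,.45))]:
        m=(P[...,0]>box[0][0])&(P[...,0]<box[1][0])&(P[...,1]>box[0][1])&(P[...,1]<box[1][1])&(abs(P[...,2])<.010)
        Q=P[m];
        for _ in range(6):
            A=np.c_[Q[:,:2],np.ones(len(Q))];k=np.linalg.lstsq(A,Q[:,2],rcond=None)[0];r=Q[:,2]-A@k;print(len(Q),k,r.std());Q=Q[abs(r)<2*r.std()]
E
```

```text
{'time': 6.8167, 'q': array([ -5.7993,   0.9463, -11.1728,  78.0818,   0.152 ,   4.6259]), 'ee_pos': array([ 0.5179, -0.052 ,  0.1497]), 'tcp_rot': array([-89.7875,  -0.1353,  79.5744]), 'wrist_force': array([-13.3188,   8.7378,  11.8999]), 'torque': array([ 1.6556,  2.5291, -0.0261])}
scene board 2540 coef [ 0.0005 -0.0006  0.0591] resid 0.0017828857455288942 [0.4212 0.002  0.0553] [0.6767 0.2279 0.0634]
scene blue 178 [ 0.51   -0.3006  0.0431] [ 0.4895 -0.3239  0.0134] [ 0.5287 -0.2807  0.0657]
side knob 61 [ 0.5102 -0.0606  0.0772] [ 0.4945 -0.0756  0.0635] [ 0.5369 -0.0498  0.1085]
 top 5 [ 0.4992 -0.0545  0.1066] [-0.9287 -0.3708] -158.23754110032596 [0.0083 0.0036]
side board 970 coef [-0.0023  0.0001  0.0638] resid 0.00165366364371194 [0.4119 0.0015 0.0588] [0.6556 0.2231 0.0666]
side blue 177 [ 0.4996 -0.3105  0.046 ] [ 0.4825 -0.3293  0.0174] [ 0.5194 -0.2911  0.0681]
22815 [ 0.0013 -0.0004 -0.0012] 0.0026580707847679327
21798 [ 0.0011 -0.0002 -0.0013] 0.002139711087282044
20864 [ 0.0011 -0.0001 -0.0013] 0.0019446857216097026
20227 [ 0.001  -0.0001 -0.0013] 0.001837472898801771
19823 [ 0.001  -0.0001 -0.0013] 0.001775885850820548
19561 [ 0.001  -0.0001 -0.0013] 0.0017380717598270959
11007 [0.001  0.0008 0.0022] 0.0020263248252856358
10518 [0.001  0.0008 0.0022] 0.001761723508914285
10138 [0.001  0.0008 0.0022] 0.0016392874142178804
9893 [0.001  0.0008 0.0021] 0.0015706817209532522
9733 [0.001  0.0008 0.0022] 0.0015293083694226319
9623 [0.001  0.0008 0.0021] 0.001501849105218659
```

View pics/wrist2.png

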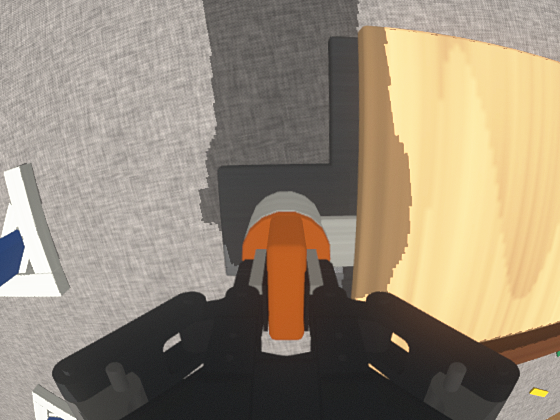

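Call:
{"name": "arm_command", "arguments": {
  "rows": [0,0,0,0,0,0,0,0,0,0,0,0,0,0,0,0,0,0,0,0,0,0,0,0,0,0,0,0,0,-4,0,0,0,0,0.3,0,-8,0,0,0,0,0.6,0,-12,0,0,0,0,1,0,-13,0,0,0,0,1]
}}

```text
time: 7.63
ee_pos: [0.5205, -0.0535, 0.2855]
tcp_rot: [-90.4, -0.0, 79.6]
wrist_force: [0.8, -0.4, 1.0]
opening: 0.0853
```

```bash
python3 - <<'E'
from m import *
plan([.505,-.305,.28],40)
E
```

```text
t 7.6333 pos [ 0.5205 -0.0535  0.2855] [-90.445   -0.0288  79.5532] shift cm [-25.01   0.56  -3.03] turn [ 0.42 39.55  0.18] rows 6.043747791578845 5.524515522678841
```

Call:
{"name": "arm_command", "arguments": {
  "rows": [-25.0,0.6,-3.0,0.2,39.5,0,1,-25.0,0.6,-3.0,0.2,39.5,0,1,-25.0,0.6,-3.0,0.2,39.5,0,1,-25.0,0.6,-3.0,0.2,39.5,0,1,-25.0,0.6,-3.0,0.2,39.5,0,1,-25.0,0.6,-3.0,0.2,39.5,0,1,-25.0,0.6,-3.0,0.2,39.5,0,1,-25.0,0.6,-3.0,0.2,39.5,0,1]
}}

```text
time: 8.3
ee_pos: [0.5032, -0.3069, 0.2721]
tcp_rot: [-89.8, 0.1, 39.9]
wrist_force: [-0.3, 1.0, -0.9]
opening: 0.0853
```

```bash
cat > s.py <<'E'
from m import *
def sq(n,base=0.0,box=((.4,-.42),(.62,-.18))):
    d=dict(np.load(f'pics/{n}.npz'));P=wcloud(d);hsv=cv2.cvtColor(d['pixels'],cv2.COLOR_BGR2HSV);H,S,V=[hsv[...,i].astype(int) for i in range(3)]
    m=(P[...,0]>box[0][0])&(P[...,0]<box[1][0])&(P[...,1]>box[0][1])&(P[...,1]<box[1][1])
    bl=m&(H>100)&(H<130)&(S>130)&(V>50)&(P[...,2]>base+.012)
    Q=P[bl];tz=np.percentile(Q[:,2],95);T=Q[Q[:,2]>tz-.006];print('blue',len(Q),'ztop',tz,cv2.minAreaRect((T[:,:2]*1000).astype(np.float32)),T.mean(0))
    wh=m&(S<40)&(V>150)&(P[...,2]>base+.012)&(P[...,2]<base+.022)
    W=P[wh];print('white',len(W),W[:,2].mean());return bl,wh,P,d
def fit(W,g):
    # fit outer faces: find heel/yaw st leg tops explained; brute w/ optimize on outlines
    from scipy.optimize import minimize
    def cost(p):
        c,s=np.cos(p[2]),np.sin(p[2]);x=(W[:,0]-p[0])*c+(W[:,1]-p[1])*s;y=-(W[:,0]-p[0])*s+(W[:,1]-p[1])*c
        # L region: x in[21,45] & y in[-75,45]  or  y in[21,45] & x in[-75,45]
        f=lambda a,lo,hi:np.maximum(np.maximum(lo-a,a-hi),0)
        d1=np.hypot(f(x,.021,.045),f(y,-.075,.045));d2=np.hypot(f(y,.021,.045),f(x,-.075,.045))
        return np.mean(np.minimum(np.minimum(d1,d2),.01))*1000
    best=min((minimize(cost,[g[0],g[1],np.radians(a)],method='Nelder-Mead',options=dict(xatol=1e-5,fatol=1e-5,maxiter=2000,initial_simplex=[[g[0],g[1],np.radians(a)],[g[0]+.005,g[1],np.radians(a)],[g[0],g[1]+.005,np.radians(a)],[g[0],g[1],np.radians(a+5)]])) for a in [-20,-10,-5,0,10]),key=lambda r:r.fun)
    p=best.x;c,s=np.cos(p[2]),np.sin(p[2]);print('fit origin',p[:2],'yaw',np.degrees(p[2]),'cost mm',best.fun,'heel',p[0]+.045*(c-s),p[1]+.045*(s+c));return p
E
python3 - <<'E'
from s import *
shot('wrist','w3')
bl,wh,P,d=sq('w3');fit(P[wh],[.505,-.303])
for c in ['scene','side']: shot(c,c+'3')
run('3')
E
```

```text
blue 918 ztop 0.061715720761556285 ((503.9502868652344, -305.6253967285156), (14.646754264831543, 47.67462921142578), 43.194950103759766) [ 0.5028 -0.3046  0.0605]
white 3834 0.014707900574685991
fit origin [ 0.5046 -0.3069] yaw -2.526332871215569 cost mm 0.0030177961528205267 heel 0.5515155939497268 -0.2639144492671913
scene board 2597 coef [ 0.0007 -0.0009  0.059 ] resid 0.0018246438606032255 [0.4148 0.0039 0.0553] [0.6777 0.2262 0.0633]
scene blue 176 [ 0.5096 -0.3007  0.0418] [ 0.4877 -0.3218  0.0105] [ 0.5293 -0.2798  0.0664]
side knob 130 [ 0.5148 -0.0593  0.0833] [ 0.4942 -0.0745  0.0621] [ 0.5378 -0.0495  0.1088]
 top 19 [ 0.5137 -0.0597  0.1045] [-0.9809  0.1943] 168.79721041642378 [0.0407 0.0066]
side board 1281 coef [-0.0027 -0.0003  0.0642] resid 0.0016951584710817598 [0.4084 0.0017 0.0586] [0.6733 0.224  0.0667]
side blue 172 [ 0.4995 -0.3105  0.0427] [ 0.4851 -0.3289  0.0135] [ 0.5146 -0.2933  0.0687]
```

View pics/w3.png

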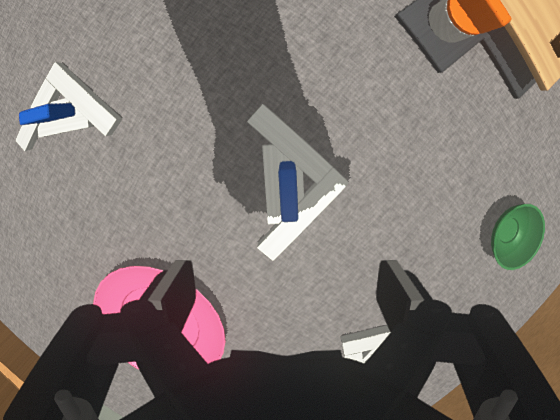

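```bash
python3 - <<'E'
from m import *
plan([.504,-.306,.18],42)
E
```

```text
t 8.45 pos [ 0.5039 -0.3039  0.2731] [-89.8046   0.0574  40.1255] shift cm [-0.12  9.31 -0.2 ] turn [-0.2  -1.87 -0.05] rows 2.232540369780527 0.2633530261103593
```

Call:
{"name": "arm_command", "arguments": {
  "rows": [-0.1,4,-0.2,-0.2,-1.9,0,1,-0.1,8,-0.2,-0.2,-1.9,0,1,-0.1,9.3,-0.2,-0.2,-1.9,0,1,-0.1,9.3,-0.2,-0.2,-1.9,0,1]
}}

```text
time: 8.78
ee_pos: [0.5029, -0.3046, 0.1767]
tcp_rot: [-89.7, 0.2, 42.1]
wrist_force: [-0.4, 0.3, 0.2]
opening: 0.0854
```

```bash
python3 - <<'E'
from s import *
d=shot('wrist','w4')
bl,wh,P,d=sq('w4')
hsv=cv2.cvtColor(d['pixels'],cv2.COLOR_BGR2HSV);S=hsv[...,1];V=hsv[...,2]
m=(P[...,0]>.4)&(P[...,0]<.62)&(P[...,1]>-.42)&(P[...,1]<-.18)&(P[...,2]>.0125)&(P[...,2]<.022)&(S<60)&(V>60)
print(m.sum());np.save('pics/w4m.npy',m)
W=P[m];fit(W,[.504,-.306])
im=d['pixels'].copy();im[m]=(0,255,0);im[bl]=(0,0,255);cv2.imwrite('pics/w4m.png',im)
plan([.504,-.306,.096],42)
E
```

```text
blue 2075 ztop 0.061523009628089174 ((503.3959045410156, -305.21722412109375), (15.032535552978516, 48.017372131347656), 43.055259704589844) [ 0.5023 -0.3039  0.0604]
white 7616 0.014747640244765619
7943
fit origin [ 0.5042 -0.3064] yaw -2.201240355969226 cost mm 0.0014163511050932635 heel 0.5508668328885638 -0.2631561445055898
t 8.8333 pos [ 0.5037 -0.3053  0.1797] [-89.8804   0.0997  42.0486] shift cm [-0.02  8.37 -0.09] turn [-0.12  0.05 -0.1 ] rows 2.0066029069268656 0.022768879882743807
```

View pics/w4m.png

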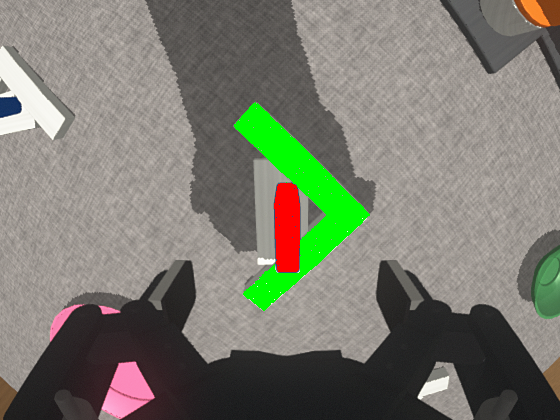

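Call:
{"name": "arm_command", "arguments": {
  "rows": [0,3,-0.1,0,-0.8,0,1,0,6,-0.1,0,-0.8,0,1,0,8,-0.1,0,-0.8,0,1,0,8.3,-0.1,0,-0.8,0,1,0,8.3,-0.1,0,-0.8,0,-1,0,8.3,-0.1,0,-0.8,0,-1,0,8.3,-0.1,0,-0.8,0,-1,0,8.3,-0.1,0,-0.8,0,-1,0,8.3,-0.1,0,-0.8,0,-1,0,8.3,-0.1,0,-0.8,0,-1],
  "force": 80
}}

```text
time: 9.67
ee_pos: [0.5051, -0.3077, 0.0984]
tcp_rot: [-90.1, 0.0, 42.8]
wrist_force: [-0.3, -0.6, -0.7]
opening: 0.0149
```

Gripped. Lift, and get the corner geometry from the images taken so far.

Call:
{"name": "arm_command", "arguments": {
  "rows": [0,-4,0,0,0,0,-1,0,-8,0,0,0,0,-1,0,-12,0,0,0,0,-1,0,-15,0,0,0,0,-1,0,-18,0,0,0,0,-1,0,-18,0,0,0,0,-1]
}}

```text
time: 10.17
ee_pos: [0.5055, -0.3078, 0.2838]
tcp_rot: [-90.5, -0.1, 42.8]
wrist_force: [1.1, -0.6, -2.3]
opening: 0.0151
```

```bash
python3 - <<'E'
from m import *
for c in ['scene','side']:
    d=dict(np.load(f'pics/{c}3.npz'));P=cloud(d);hsv=cv2.cvtColor(d['pixels'],cv2.COLOR_BGR2HSV);H,S,V=[hsv[...,i].astype(int) for i in range(3)]
    m=rng(P,[.38,-.02,.066],[.72,.25,.09])&(V<110)&(S>60)
    Q=P[m];print(c,len(Q),cv2.minAreaRect((Q[:,:2]*1000).astype(np.float32)),Q[:,2].mean())
    wd=rng(P,[.38,-.03,.05],[.72,.27,.085])
    wd&=((H>5)&(H<22)&(S>60))
    Q=P[wd];print(c,'board',cv2.minAreaRect((Q[:,:2]*1000).astype(np.float32)))
plan([.53,.03,.28],35)
E
```

```text
scene 755 ((560.857421875, 114.0696792602539), (180.52816772460938, 176.98428344726562), 80.61058807373047) 0.07424395107693198
scene board ((544.1202392578125, 93.06298828125), (252.969482421875, 242.8184051513672), 80.78685760498047)
side 192 ((595.9232177734375, 132.44143676757812), (112.2099838256836, 230.9794158935547), 34.972835540771484) 0.07397353597498664
side board ((543.2920532226562, 99.55603790283203), (235.86669921875, 241.47459411621094), 81.12863159179688)
t 10.1667 pos [ 0.5055 -0.3078  0.2838] [-90.4733  -0.0685  42.7598] shift cm [24.73  0.22 23.14] turn [0.47 7.76 0.1 ] rows 8.121993286787555 1.085786249476227
```

Call:
{"name": "arm_command", "arguments": {
  "rows": [24.7,0.2,23.1,0.4,8,0,-1,24.7,0.2,23.1,0.4,8,0,-1,24.7,0.2,23.1,0.4,8,0,-1,24.7,0.2,23.1,0.4,8,0,-1,24.7,0.2,23.1,0.4,8,0,-1,24.7,0.2,23.1,0.4,8,0,-1,24.7,0.2,23.1,0.4,8,0,-1,24.7,0.2,23.1,0.4,8,0,-1,24.7,0.2,23.1,0.4,8,0,-1,24.7,0.2,23.1,0.4,8,0,-1,24.7,0.2,23.1,0.4,8,0,-1]
}}

```text
time: 11.08
ee_pos: [0.529, 0.0303, 0.274]
tcp_rot: [-89.6, 0.2, 34.8]
wrist_force: [0.2, -0.3, -3.9]
opening: 0.0151
```

```bash
python3 - <<'E'
from s import *
d=shot('wrist','w5');P=wcloud(d);o=sensors.get_obs();print(o['ee_pos'],o['tcp_rot'],o['wrist_force'])
hsv=cv2.cvtColor(d['pixels'],cv2.COLOR_BGR2HSV);H,S,V=[hsv[...,i].astype(int) for i in range(3)]
m=rng(P,[.38,-.02,.066],[.72,.27,.09])&(V<130)&(S>60)
Q=P[m];print(len(Q),cv2.minAreaRect((Q[:,:2]*1000).astype(np.float32)),Q[:,2].mean())
im=d['pixels'].copy();im[m]=(0,255,0);cv2.imwrite('pics/w5m.png',im);np.save('pics/w5rail.npy',Q)
w=rng(P,[.40,-.01,.05],[.66,.24,.068])&(H>8)&(H<24)&(S>60)&(V>130);Q=P[w]
for _ in range(5):
    A=np.c_[Q[:,:2],np.ones(len(Q))];k=np.linalg.lstsq(A,Q[:,2],rcond=None)[0];r=Q[:,2]-A@k;print(len(Q),k,r.std());Q=Q[abs(r)<2.5*r.std()]
t=(P[...,0]>.3)&(P[...,0]<.8)&(abs(P[...,1])<.4)&(abs(P[...,2])<.012);Q=P[t]
for _ in range(5):
    A=np.c_[Q[:,:2],np.ones(len(Q))];k=np.linalg.lstsq(A,Q[:,2],rcond=None)[0];r=Q[:,2]-A@k;Q=Q[abs(r)<2.5*r.std()]
print('table',len(Q),k)
hm=(P[...,2]>.12)&(S<60)&(V>120)&(P[...,2]<.25);Q=P[hm];print('held',len(Q),np.percentile(Q[:,2],[5,50,95]))
E
```

```text
[0.529  0.0295 0.2742] [-89.6113   0.1498  34.7689] [-0.3378  0.937  -3.1639]
5746 ((561.1993408203125, 132.75039672851562), (129.40133666992188, 173.8121337890625), 80.53972625732422) 0.07403334375634771
32746 [-0.     -0.0004  0.0589] 0.0007448379886302177
32346 [-0.     -0.0004  0.0589] 0.000698103702183418
32148 [-0.     -0.0004  0.0589] 0.000685811341924547
32071 [-0.     -0.0003  0.0589] 0.0006813850863541666
32050 [-0.     -0.0003  0.0589] 0.0006802023282784902
table 66631 [ 0.      0.0004 -0.0013]
held 15629 [0.1851 0.1905 0.1919]
```

View pics/w5m.png

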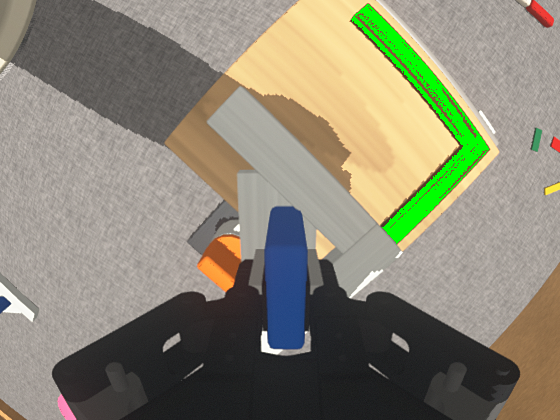

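```bash
python3 - <<'E'
from s import *
Q=np.load('pics/w5rail.npy')
from scipy.optimize import minimize
d=dict(np.load('pics/w5.npz'));P=wcloud(d)
th=np.radians(-9.45)
for deg in [-9.8,-9.45,-9.1]:
    th=np.radians(deg);Rm=np.array([[np.cos(th),np.sin(th)],[-np.sin(th),np.cos(th)]])
    B=Q[:,:2]@Rm.T*1000
    xo,yo=B[:,0].max(),B[:,1].max()
    far=B[(B[:,1]<yo-30)];lf=B[B[:,0]<xo-30]
    # per-slice edges
    f=lambda a,b,n:[np.percentile(a[(b>=e)&(b<e+8)],[1,99]).round(1).tolist() for e in np.arange(b.min()+3,b.max()-10,14)]
    print(deg,xo,yo);print(' far x',f(far[:,0],far[:,1],0));print(' left y',f(lf[:,1],lf[:,0],0))
# held square
o=sensors.get_obs()
hsv=cv2.cvtColor(d['pixels'],cv2.COLOR_BGR2HSV);H,S,V=[hsv[...,i].astype(int) for i in range(3)]
m=(P[...,2]>.186)&(P[...,2]<.195)&(S<60)&(V>60)&(np.hypot(P[...,0]-.529,P[...,1]-.03)<.13)
W=P[m];print(len(W));fit(W,[.529,.03])
k=np.linalg.lstsq(np.c_[W[:,:2],np.ones(len(W))],W[:,2],rcond=None)[0];print('plane',k)
im=d['pixels'].copy();im[m]=(0,255,0);cv2.imwrite('pics/w5h.png',im)
E
```

```text
-9.8 617.5646778343915 291.4379155842985
 far x [[598.1, 617.4], [597.9, 617.0], [597.8, 617.1], [597.7, 616.9], [597.5, 616.4], [597.7, 616.3], [597.5, 616.4]]
 left y [[270.7, 289.5], [270.8, 289.6], [270.7, 290.0], [270.8, 289.8], [271.2, 290.1], [271.2, 290.2], [271.3, 290.5], [271.5, 290.5], [271.4, 290.3], [271.6, 290.5]]
-9.45 618.6905606823063 287.7954134463353
 far x [[599.2, 618.4], [599.0, 618.1], [599.0, 618.3], [599.0, 618.2], [598.9, 617.7], [599.1, 617.8], [599.1, 617.9]]
 left y [[267.9, 286.7], [267.9, 286.7], [267.8, 287.0], [267.8, 286.7], [268.1, 287.0], [268.1, 287.0], [268.0, 287.2], [268.1, 287.4], [268.0, 286.8], [268.1, 287.0]]
-9.1 620.1598669347856 284.7192383282298
 far x [[600.2, 619.4], [600.1, 619.2], [600.2, 619.4], [600.2, 619.4], [600.2, 619.1], [600.5, 619.2], [600.6, 619.5]]
 left y [[265.2, 284.0], [265.1, 283.9], [264.9, 284.1], [264.8, 284.0], [265.0, 283.9], [264.9, 283.8], [264.7, 284.0], [264.8, 284.0], [264.5, 283.4], [264.5, 283.5]]
13112
fit origin [0.527  0.0308] yaw -9.844676963844272 cost mm 0.48062758746049555 heel 0.5790779958772415 0.06746669790035847
plane [0.0042 0.0372 0.1859]
```

View pics/w5h.png

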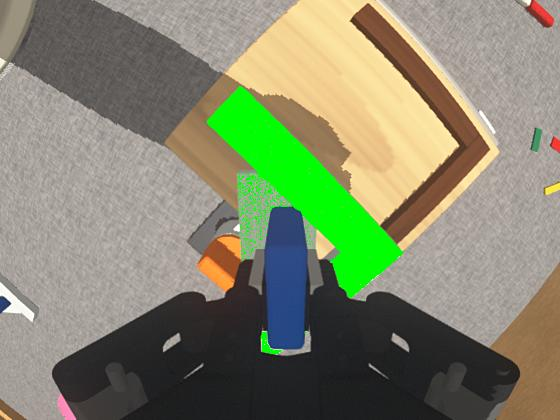

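```bash
python3 - <<'E'
from s import *
d=dict(np.load('pics/w5.npz'));P=wcloud(d)
hsv=cv2.cvtColor(d['pixels'],cv2.COLOR_BGR2HSV);H,S,V=[hsv[...,i].astype(int) for i in range(3)]
v,u=np.mgrid[:420,:560]
m=(P[...,2]>.184)&(P[...,2]<.197)&(S<60)&(V>60)&(np.hypot(P[...,0]-.529,P[...,1]-.03)<.13)&~((u<345)&(v>175)&(u<240+(v-60)))&~(v>240)
m=cv2.erode(m.astype(np.uint8),np.ones((5,5)))>0
W=P[m];k=np.linalg.lstsq(np.c_[W[:,:2],np.ones(len(W))],W[:,2],rcond=None)[0];print('plane',k,len(W),(W[:,2]-np.c_[W[:,:2],np.ones(len(W))]@k).std())
im=d['pixels'].copy();im[m]=(0,255,0);cv2.imwrite('pics/w5h.png',im)
fit(W,[.529,.03])
plan([.565,.1165,.20],35.7)
E
```

```text
plane [-0.0073  0.0052  0.1942] 4799 0.0006355052257691521
fit origin [0.521 0.034] yaw -7.990260207624177 cost mm 0.0 heel 0.5718354479089628 0.07231057371259209
t 11.1333 pos [0.529  0.0295 0.2742] [-89.6113   0.1498  34.7689] shift cm [7.93 7.43 5.04] turn [-0.39 -0.93 -0.15] rows 2.8732014933941783 0.14253277952152296
```

View pics/w5h.png

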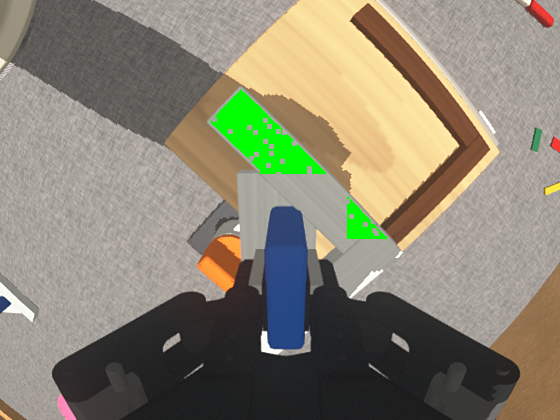

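Call:
{"name": "arm_command", "arguments": {
  "rows": [4,2.5,2.5,-0.4,-0.9,0,-1,7.9,5,5.0,-0.4,-0.9,0,-1,7.9,7.4,5.0,-0.4,-0.9,0,-1,7.9,7.4,5.0,-0.4,-0.9,0,-1,7.9,7.4,5.0,-0.4,-0.9,0,-1]
}}

```text
time: 11.55
ee_pos: [0.5646, 0.1156, 0.1983]
tcp_rot: [-89.9, 0.4, 35.6]
wrist_force: [-0.5, -1.2, -3.0]
opening: 0.0155
```

```bash
python3 - <<'E'
from s import *
plan([.565,.1165,.162],35.7);print(sensors.get_obs()['wrist_force'])
E
```

```text
t 11.55 pos [0.5646 0.1156 0.1983] [-89.9214   0.3544  35.6407] shift cm [0.11 3.63 0.04] turn [-0.08 -0.06 -0.35] rows 0.8707120424485026 0.05137976316631015
[-0.4807 -1.1754 -2.9739]
```

Call:
{"name": "arm_command", "arguments": {
  "rows": [0,2,0,0,0,0,-1,0,3.5,0,0,0,0,-1,0,3.7,0,0,0,0,-1,0,3.7,0,0,0,0,-1,0,3.8,0,0,0,0,-1,0,3.9,0,0,0,0,-1,0,4.0,0,0,0,0,-1,0,4.0,0,0,0,0,-1,0,4.0,0,0,0,0,-1]
}}

```text
time: 12.3
ee_pos: [0.5653, 0.1164, 0.1614]
tcp_rot: [-90.0, 0.1, 35.7]
wrist_force: [0.6, 0.6, -4.5]
opening: 0.0153
```

```bash
python3 - <<'E'
from s import *
o=sensors.get_obs();print({k:o[k] for k in ['ee_pos','tcp_rot','wrist_force','torque']})
d=shot('wrist','w6')
E
```

```text
{'ee_pos': array([0.5653, 0.1164, 0.1614]), 'tcp_rot': array([-90.0339,   0.062 ,  35.664 ]), 'wrist_force': array([ 0.6146,  0.5578, -4.5078]), 'torque': array([0.0025, 0.0211, 0.0215])}
```

View pics/w6.png

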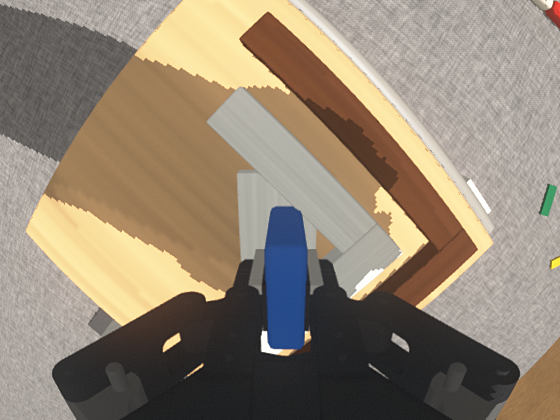

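Call:
{"name": "arm_command", "arguments": {
  "rows": [0,0.1,0,0,0,0,-1,0,0.2,0,0,0,0,-1,0,0.2,0,0,0,0,-1,0,0.2,0,0,0,0,-1]
}}

```text
time: 12.68
ee_pos: [0.5651, 0.1165, 0.1588]
tcp_rot: [-90.0, 0.1, 35.7]
wrist_force: [-0.7, -0.1, -3.8]
opening: 0.0153
```

Call:
{"name": "arm_command", "arguments": {
  "rows": [0,0.1,0,0,0,0,-1,0,0.1,0,0,0,0,-1,0,0.1,0,0,0,0,-1]
}}

```text
time: 12.93
ee_pos: [0.5654, 0.1165, 0.1584]
tcp_rot: [-90.0, 0.0, 35.7]
wrist_force: [-1.4, -0.3, 1.7]
opening: 0.0149
```

Call:
{"name": "arm_command", "arguments": {
  "rows": [0.4,0.05,0,0,0,0,-1,0.8,0.05,0,0,0,0,-1,1.2,0.05,0,0,0,0,-1,1.5,0.05,0,0,0,0,-1,1.5,0.05,0,0,0,0,-1]
}}

```text
time: 13.35
ee_pos: [0.5784, 0.1257, 0.1583]
tcp_rot: [-90.1, -0.0, 35.7]
wrist_force: [1.0, -0.2, 4.4]
opening: 0.0149
```

```bash
python3 - <<'E'
from s import *
o=sensors.get_obs();print({k:o[k] for k in ['ee_pos','tcp_rot','wrist_force','torque']})
d=shot('wrist','w7')
E
```

```text
{'ee_pos': array([0.5784, 0.1257, 0.1583]), 'tcp_rot': array([-90.0729,  -0.0208,  35.6725]), 'wrist_force': array([ 0.989 , -0.1645,  4.3771]), 'torque': array([-0.0117, -0.1542, -0.0046])}
```

View pics/w7.png

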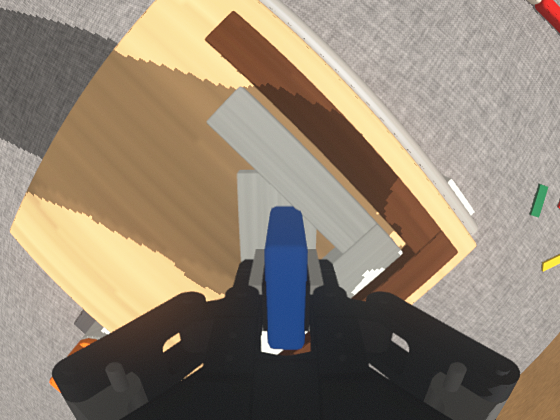

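Call:
{"name": "arm_command", "arguments": {
  "rows": [0.15,0,0,0,0,0,-1,0.3,0,0,0,0,0,-1,0.3,0,0,0,0,0,-1,0.3,0,0,0,0,0,-1]
}}

```text
time: 13.73
ee_pos: [0.5805, 0.1272, 0.1583]
tcp_rot: [-90.1, -0.0, 35.7]
wrist_force: [-1.7, -0.0, 5.2]
opening: 0.0153
```

Call:
{"name": "arm_command", "arguments": {
  "rows": [0.1,0,0,0,0,0,-1,0.2,0,0,0,0,0,-1,0.2,0,0,0,0,0,-1,0.2,0,0,0,0,0,-1]
}}

```text
time: 14.07
ee_pos: [0.5821, 0.1283, 0.1584]
tcp_rot: [-90.1, 0.0, 35.7]
wrist_force: [-0.6, -1.7, 6.2]
opening: 0.015
```

Call:
{"name": "arm_command", "arguments": {
  "rows": [0.1,0,0,0,0,0,-1,0.2,0,0,0,0,0,-1,0.2,0,0,0,0,0,-1,0.2,0,0,0,0,0,-1]
}}

```text
time: 14.4
ee_pos: [0.5835, 0.1292, 0.1583]
tcp_rot: [-90.1, 0.0, 35.7]
wrist_force: [-1.3, -2.6, 7.1]
opening: 0.0153
```

Call:
{"name": "arm_command", "arguments": {
  "rows": [0.1,0,0,0,0,0,-1,0.2,0,0,0,0,0,-1,0.2,0,0,0,0,0,-1,0.2,0,0,0,0,0,-1]
}}

```text
time: 14.73
ee_pos: [0.5845, 0.1293, 0.1584]
tcp_rot: [-90.1, 0.2, 35.6]
wrist_force: [-6.6, -10.9, 9.6]
opening: 0.0155
```

```bash
python3 - <<'E'
from s import *
o=sensors.get_obs();print({k:o[k] for k in ['ee_pos','tcp_rot','wrist_force','torque']})
d=shot('wrist','w8')
E
```

```text
{'ee_pos': array([0.5845, 0.1293, 0.1584]), 'tcp_rot': array([-90.1386,   0.1829,  35.6134]), 'wrist_force': array([ -6.6242, -10.8577,   9.6465]), 'torque': array([-1.7063,  1.0573,  0.2413])}
```

View pics/w8.png

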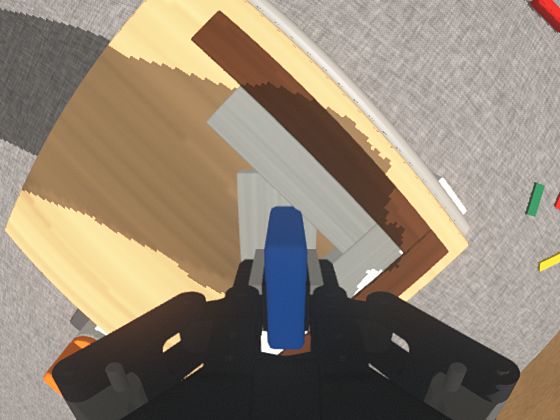

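Call:
{"name": "arm_command", "arguments": {
  "rows": [0.05,0,-0.05,0,0,0,-1,0.1,0,-0.08,0,0,0,-1,0.15,0,-0.08,0,0,0,-1,0.15,0,-0.08,0,0,0,-1,0.15,0,-0.08,0,0,0,-1,0.15,0,-0.08,0,0,0,-1],
  "force": 100
}}

```text
time: 15.28
ee_pos: [0.5853, 0.1292, 0.1584]
tcp_rot: [-90.1, 0.3, 35.6]
wrist_force: [-12.3, -11.9, 13.4]
opening: 0.0145
```

```bash
python3 - <<'E'
from s import *
o=sensors.get_obs();print({k:o[k] for k in ['ee_pos','tcp_rot','wrist_force','torque']})
th=np.radians(-9.3);f=o['wrist_force'];print('board',f[0]*np.cos(th)+f[1]*np.sin(th),-f[0]*np.sin(th)+f[1]*np.cos(th))
d=shot('wrist','w9');P=wcloud(d)
E
```

```text
{'ee_pos': array([0.5853, 0.1292, 0.1584]), 'tcp_rot': array([-90.1015,   0.29  ,  35.6067]), 'wrist_force': array([-12.2673, -11.9343,  13.3599]), 'torque': array([-2.0212,  2.141 ,  0.1442])}
board -10.17742908189157 -13.759861127890193
```

View pics/w9.png

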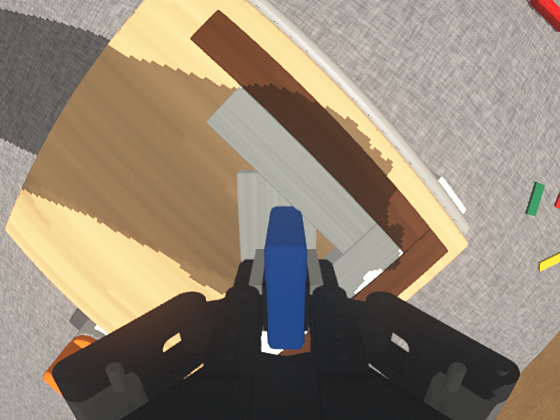

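Call:
{"name": "arm_command", "arguments": {
  "rows": [0.05,0,-0.05,0,0,0,-1,0.1,0,-0.06,0,0,0,-1,0.15,0,-0.06,0,0,0,-1,0.2,0,-0.06,0,0,0,-1,0.2,0,-0.06,0,0,0,-1,0.2,0,-0.06,0,0,0,-1]
}}

```text
time: 15.83
ee_pos: [0.5857, 0.1293, 0.1585]
tcp_rot: [-90.0, 0.5, 35.6]
wrist_force: [-23.3, -15.1, 19.2]
opening: 0.0153
```

```bash
python3 - <<'E'
from s import *
o=sensors.get_obs();print({k:o[k] for k in ['ee_pos','tcp_rot','wrist_force','torque']})
th=np.radians(-9.3);f=o['wrist_force'];print('board',f[0]*np.cos(th)+f[1]*np.sin(th),-f[0]*np.sin(th)+f[1]*np.cos(th))
d=shot('wrist','w10');P=wcloud(d);v,u=np.mgrid[:420,:560]
hsv=cv2.cvtColor(d['pixels'],cv2.COLOR_BGR2HSV);H,S,V=[hsv[...,i].astype(int) for i in range(3)]
reg=rng(P,[.4,-.02,.068],[.72,.3,.085])
sqm=reg&(S<60)&(V>60); rl=reg&(S>75)&(V<150)
im=d['pixels'].copy();im[sqm]=(0,255,0);im[rl]=(0,0,255);cv2.imwrite('pics/w10m.png',im)
def B(Q): 
    t=np.radians(-9.3);return np.c_[Q[:,0]*np.cos(t)+Q[:,1]*np.sin(t),-Q[:,0]*np.sin(t)+Q[:,1]*np.cos(t),Q[:,2]]*1000
a=B(P[sqm]);b=B(P[rl]);print('sq max',np.percentile(a,99.7,0),'z',a[:,2].mean(),b[:,2].mean())
for e in range(int(b[:,0].min()),int(b[:,0].max())-10,10):
    s=a[(a[:,0]>=e)&(a[:,0]<e+10)];r=b[(b[:,0]>=e)&(b[:,0]<e+10)]
    if len(s)>10 and len(r)>10: print('x',e,'sq ymax',np.percentile(s[:,1],99).round(1),'rail ymin',np.percentile(r[:,1],1).round(1))
for e in range(int(b[:,1].min()),int(b[:,1].max())-20,10):
    s=a[(a[:,1]>=e)&(a[:,1]<e+10)];r=b[(b[:,1]>=e)&(b[:,1]<e+10)&(b[:,0]>580)]
    if len(s)>10 and len(r)>10: print('y',e,'sq xmax',np.percentile(s[:,0],99).round(1),'rail xmin',np.percentile(r[:,0],1).round(1))
im=d['pixels'][200:310,340:480];cv2.imwrite('pics/w10z.png',cv2.resize(im,None,fx=5,fy=5,interpolation=cv2.INTER_CUBIC))
E
```

```text
{'ee_pos': array([0.5857, 0.1293, 0.1585]), 'tcp_rot': array([-90.0353,   0.5042,  35.5996]), 'wrist_force': array([-23.269 , -15.096 ,  19.2444]), 'torque': array([-2.578 ,  4.1481,  0.1734])}
board -20.523628078257293 -18.657898363048922
sq max [599.8214 267.3201  76.609 ] z 73.9268250583176 74.83629671696417
x 475 sq ymax 267.2 rail ymin 267.6
x 485 sq ymax 267.1 rail ymin 267.7
x 495 sq ymax 267.2 rail ymin 267.8
x 505 sq ymax 267.0 rail ymin 267.7
x 515 sq ymax 267.1 rail ymin 267.7
x 525 sq ymax 267.0 rail ymin 234.3
x 535 sq ymax 266.9 rail ymin 237.9
x 545 sq ymax 267.3 rail ymin 267.7
x 555 sq ymax 267.1 rail ymin 267.8
x 565 sq ymax 267.2 rail ymin 267.7
x 575 sq ymax 266.9 rail ymin 267.7
x 585 sq ymax 266.9 rail ymin 267.7
x 595 sq ymax 267.0 rail ymin 173.5
y 170 sq xmax 600.2 rail xmin 600.5
y 230 sq xmax 599.4 rail xmin 600.1
y 240 sq xmax 598.7 rail xmin 600.7
y 250 sq xmax 598.4 rail xmin 600.5
y 260 sq xmax 598.6 rail xmin 580.9
```

View pics/w10m.png

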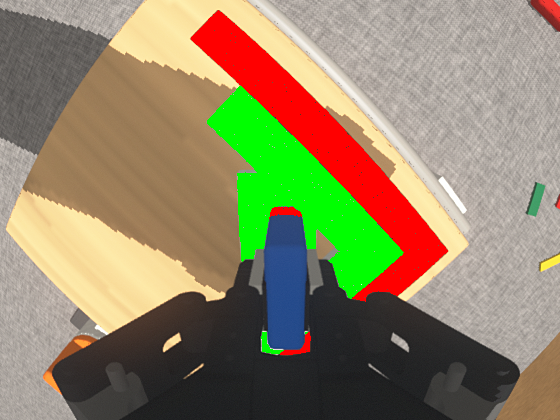

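View pics/w10z.png

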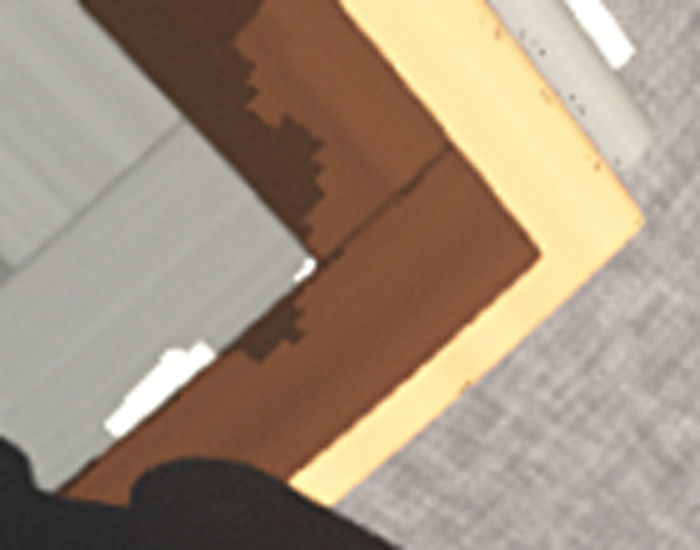

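Call:
{"name": "arm_command", "arguments": {
  "rows": [0,0,0,0,0,0,-1,0,0,0,0,0,0,-1,0,0,0,0,0,0,-1,0,0,0,0,0,0,-1]
}}

```text
time: 16.22
ee_pos: [0.5857, 0.1293, 0.1585]
tcp_rot: [-90.0, 0.5, 35.6]
wrist_force: [-24.4, -14.6, 19.8]
opening: 0.0149
```

```bash
python3 - <<'E'
from m import *
for c in ['scene','side']: shot(c,c+'4')
run('4')
E
```

```text
scene board 746 coef [ 0.0003 -0.0006  0.0593] resid 0.0017762388461343291 [0.416  0.004  0.0555] [0.678  0.2281 0.0634]
side knob 130 [ 0.5144 -0.0592  0.0834] [ 0.4938 -0.0769  0.0605] [ 0.5364 -0.0512  0.1089]
 top 19 [ 0.5155 -0.0595  0.1053] [-0.993   0.1179] 173.22904813059836 [0.0407 0.0059]
side board 529 coef [0.001  0.0001 0.0622] resid 0.0016494534923103003 [0.4095 0.0033 0.0587] [0.6692 0.2236 0.0667]
```

View pics/scene4.png

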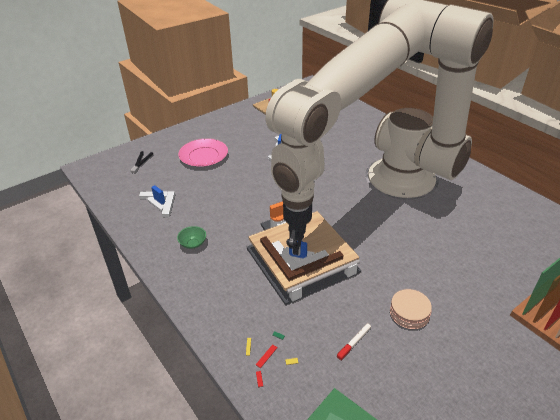

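```bash
python3 -c "
from workcell import bot,sensors
print(bot.job_done());o=sensors.get_obs();print(o['time'],o['ee_pos'],o['wrist_force'])"
```

```text
the job is handed in; nothing more can be done
None
the job is handed in; nothing more can be done
```

I turned the orange knob about 96° clockwise until the board sat level. Then I took the leftmost square by its blue grip, laid it on the board and pressed it along the bisector into the rail corner. I handed the job in at about 16 s, still gripping at 100 N and still pressing.

**Board level:** the slope measured within about 0.001 rad of level on all three cameras before seating, and again on the scene and side cameras at the end.

**Seating:** the push on the rails was about 20 N (far rail) and 19 N (left rail), with about 19 N downward. It held steady before hand-in.
- **Left face:** it bears evenly along its whole length in the wrist image, to within the measuring error of about 0.6 mm.
- **Far face:** near the heel the colour mask showed an apparent gap of up to 2 mm. I put this down to glare, since the close-up shows contact there and the push force agrees. I could not check the middle of this face because the gripper hid it.

**Other readings:** the knob's top measured about 104 mm high instead of the stated 97 mm, which did not affect the grip. The saucers, pink plate, glass dish and marker were not touched and look unmoved in the last scene picture.

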